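# Start the glaze firing at the right control unit

## Task

Start the glaze firing from the white furnace control unit: with the fingertips press its yellow programme key gently down, let it come back up, then press its green start key the same way and withdraw. Press none of its other keys and do not shift the unit, do not touch the dark control unit beside it, and leave the jars, instruments and other things on the table where they are.

Things in the scene. Friction and masses are not known exactly. Their poses are not given: they have to be found in the camera images.
- white_unit: Furnace control unit, off-white with teal key fields, 1.8 kg, loose on rubber feet: a 170 x 230 x 36 mm slab (front to back x wide x thick), its face rising 20 degrees from 40 mm above the table at the front to 98 mm at the back. Origin on the table under its middle; x to its back, y to its left seen from the robot, z up. Dark display; in front of it a row of five keys, tops at x -61, z 59 mm.
- dark_unit: The control unit of another furnace: same shape, size, axes and keys, but with an anthracite housing. It may stand to the left or to the right of the white one. Not to be touched.
- key_blue (a joint): Travel of the blue programme key of the white unit: 0 m up, 0.006 m fully down. Spring-loaded: about 1.5 N to start it, 7 N at the bottom; it comes back up by itself. It counts as pressed beyond 0.003 m (4.3 N) for a tenth of a second.
- key_blue_top (a point): Middle of the top of the white unit's programme key, a 28 x 28 mm cap standing 9 mm proud of the face: blue with a dark tooth sign, first from the left (unit y +88 mm), seen from the robot. The point's z axis points out of the key, square to the tilted face (press along -z); x up the slope, y along the row to the left. Keys stand 42 to 50 mm apart.
- key_yellow (a joint): Travel of the yellow glaze programme key of the white unit: 0 m up, 0.006 m fully down. Spring-loaded: about 1.5 N to start it, 7 N at the bottom; it comes back up by itself. It counts as pressed beyond 0.003 m (4.3 N) for a tenth of a second.
- key_yellow_top (a point): Middle of the top of the white unit's glaze programme key, a 28 x 28 mm cap standing 9 mm proud of the face: yellow with a dark tooth sign, second from the left (unit y +46 mm), seen from the robot. The point's z axis points out of the key, square to the tilted face (press along -z); x up the slope, y along the row to the left. Keys stand 42 to 50 mm apart.
- key_white (a joint): Travel of the white programme key of the white unit: 0 m up, 0.006 m fully down. Spring-loaded: about 1.5 N to start it, 7 N at the bottom; it comes back up by itself. It counts as pressed beyond 0.003 m (4.3 N) for a tenth of a second.
- key_white_top (a point): Middle of the top of the white unit's programme key, a 28 x 28 mm cap standing 9 mm proud of the face: white with a dark tooth sign, third from the left (unit y +4 mm), seen from the robot. The point's z axis points out of the key, square to the tilted face (press along -z); x up the slope, y along the row to the left. Keys stand 42 to 50 mm apart.
- key_red (a joint): Travel of the red stop key of the white unit: 0 m up, 0.006 m fully down. Spring-loaded: about 1.5 N to start it, 7 N at the bottom; it comes back up by itself. It counts as pressed beyond 0.003 m (4.3 N) for a tenth of a second.
- key_red_top (a point): Middle of the top of the white unit's stop key, a 28 x 28 mm cap standing 9 mm proud of the face: red with a white square, fourth from the left (unit y -46 mm), seen from the robot. The point's z axis points out of the key, square to the tilted face (press along -z); x up the slope, y along the row to the left. Keys stand 42 to 50 mm apart.
- key_green (a joint): Travel of the green start key of the white unit: 0 m up, 0.006 m fully down. Spring-loaded: about 1.5 N to start it, 7 N at the bottom; it comes back up by itself. It counts as pressed beyond 0.003 m (4.3 N) for a tenth of a second.
- key_green_top (a point): Middle of the top of the white unit's start key, a 28 x 28 mm cap standing 9 mm proud of the face: green with a white arrowhead, the rightmost key (unit y -88 mm), seen from the robot. The point's z axis points out of the key, square to the tilted face (press along -z); x up the slope, y along the row to the left. Keys stand 42 to 50 mm apart.
- jar_blue: Small powder jar with a blue lid, 38 mm across, 28 mm tall; loose, origin at the middle of its underside. Not to be disturbed.
- jar_orange: Small powder jar with an orange lid, 38 mm across, 28 mm tall; loose, origin at the middle of its underside. Not to be disturbed.
- jar_green: Small powder jar with a green lid, 38 mm across, 28 mm tall; loose, origin at the middle of its underside. Not to be disturbed.
- amber_bottle: Small amber glass bottle with a black cap, 28 mm across, 62 mm tall; loose, origin at the middle of its underside. Not to be disturbed.
- water_glass: Open glass, 64 mm across, 62 mm tall; loose, origin at the middle of its underside. Not to be disturbed.
- firing_tray: Round ceramic firing tray, 68 mm across and 10 mm thick, with three crowns on pins, 28 mm tall in all; loose, origin at the middle of its underside. Not to be disturbed.
- brush: Thin brush with a dark wooden handle, 170 mm long, lying nearer the robot than the units; loose, origin at the middle of its underside. Not to be disturbed.
- tweezers: Steel tweezers 138 mm long, lying nearer the robot than the units; loose, origin at the middle of its underside. Not to be disturbed.

How it is judged:
By the outcome, as a careful person would: the job done as asked, in the order asked, and still so for the second after the job is handed in, with the robot touching nothing.
It also fails if it takes over 35 s, if anything falls off the work surface, if the arm or the gripper's body presses on something with over 40 N, if the wrist force passes 120 N, or if a joint passes its speed limit or range.

## Robot

A 6-joint arm with a two-finger parallel gripper is mounted at the origin on the work surface. World frame = base frame: x ahead of the robot, y to its left, z up, the work surface at z = 0. Lengths are in m, angles in rad, forces in N, time in s.
With the tool pointing down it reaches from about 0.25 to 0.775 m from the base axis. Payload 4 kg.
Tool frame: the origin (TCP) lies midway between the tips of the shut fingers; the grasp point (between the pads) lies 19 mm behind it; z points along the fingers, y is the line along which they close (so a half turn about z gives the same grasp; the last joint's range is limited). The gripper opens to 85 mm and grips with 20 to 120 N. Pads are 22 mm wide; open, the fingers measure 114 mm over their backs; the gripper's body (76 mm by 85 mm) begins 54 mm behind the grasp point. The pads swing forward as they close: fully open they stand 13 mm farther back than shut.
Start: joints at [1.201, 0.087, 1.371, -0, 1.684, -0.103], TCP at [0.145, 0.531, 0.231] pointing down, gripper open.
Joint ranges: [-3.1, 3.1], [-0.76, 2.03], [0.27, 2.55], [-1.08, 4.22], [0.17, 2.65], [-2.57, 2.57]. Speed limits (rad/s): [2.79, 2.79, 3.14, 3.14, 3.14, 3.14].

## Interface

Orientations are given as a 3x3 rotation matrix whose columns are the frame's x, y, z axes.
In Python, from station import arm, optics, job_done gives the robot as it stands. The module is installed in compiled form; this text tells all that it offers.
- The arm moves only by the shell command python3 -m pendant 'ROWS' [FORCE]. ROWS is JSON, a list of rows, each a list of 3 entries, a list of its own where there are three numbers: the shift along the world's x, y, z in m, then the turn about the world's z in rad, then the opening, from 0 (shut) to 1 (fully open). A call has 1 to 5 rows; each row shifts and turns the commanded pose from where the row before left it; what a row does not reach is not made up. A row lasts 1/12 s, in which the tool goes at most 41.7 mm and 7.16 degrees, less where a joint would pass 70% of its speed; a pose out of reach is approached as far as the arm can. A call with a gripper value outside its range is refused whole. The fingers move at their own pace and stop on an object; FORCE is the grip in N (left out, the last holds). Time passes only in rows, so rows that do not move let the fingers close. It gives the time, the measured TCP pose, the force, the opening and the grip force at its end, in the units of the state.
- arm.get_obs(): the state, without advancing time (a new reading comes with each control period).
- optics.read_camera(name): name is "scene" or "top" or "wrist"; returns the picture (400x640x3 uint8, red, green, blue); there is no depth.
- optics.get_calibration(name): a dict with "fov_y" (degrees; the focal length in pixels is half the picture's height over the tangent of half this angle, whatever the lens; pixels are square), "cx", "cy" (the principal point, pixels), "k1" (the pictures are not rectified: a ray, as slopes to the right and down, at radius r is drawn at 1 + k1 r^2 times it, then the intrinsics apply), "xyz" and "attitude" of the camera in the world. Camera axes: x right, y up, looking along -z (the intrinsics and any distortion apply to the point x, -y, -z); pixel columns grow to the right and rows downward; lengths in m; the calibration is good to about 2 mm. A picture is of the moment at which its call begins: read the wrist's pose just before it. get_calibration takes no time and is no camera call; for the wrist camera it gives the pose at the moment of the call.
- job_done(): hands the job in; it is judged then, once.
The state is a dict: "time_s": time; "joint_pos": joint angles; "joint_velocities": joint speeds; "joint_torque": joint torques, N m; "position": TCP position; "ee_rot": TCP orientation; "contact_force": force on the tool from outside, world axes, zero at the start; "ft_torque": the same for the moment, N m; "opening": finger opening in m; "grip_force": force on a finger pad.
Only numpy, scipy, OpenCV 4.12 (cv2) and the standard library are available. Lean on these libraries where they do the work, as an engineer would, in place of code of your own. Each camera call takes 0.05 s, during which the arm holds its last target. There are 200 camera calls.

## Working session

There is one attempt and no reset: what is moved stays moved. The work goes in short steps, Python scripts to look and compute and a shell command to move; the robot and the scene stay as the last step left them, time stands still between calls to the robot, and variables do not carry over. Pictures are saved under pics/ and viewed, at most 10 in all, crops included, and the job is handed in when it is done.

```bash
mkdir -p pics
python3 - <<'E'
from station import arm, optics
import cv2
for n in("top","scene"):
    cv2.imwrite(f"pics/{n}0.png",optics.read_camera(n)[:,:,::-1]); print(n,optics.get_calibration(n))
o=arm.get_obs();print(o)
E
```

```text
top {'fov_y': 51.02853754681175, 'cx': 320.60040054595015, 'cy': 201.89594139194296, 'k1': -0.10314391688212333, 'xyz': array([0.45408984, 0.00556506, 1.27388844]), 'attitude': array([[-7.51301632e-04,  9.95443947e-01, -9.53456060e-02],
       [-9.99998874e-01, -6.23992804e-04,  1.36504378e-03],
       [ 1.29932960e-03,  9.53465242e-02,  9.95443294e-01]])}
scene {'fov_y': 53.52940819560232, 'cx': 322.8147417938665, 'cy': 206.26365507450552, 'k1': -0.0464588304944138, 'xyz': array([1.42152244, 0.13326967, 0.7720021 ]), 'attitude': array([[-0.17919958, -0.61860325,  0.76499512],
       [ 0.98380405, -0.11594505,  0.13669798],
       [ 0.00413558,  0.77710152,  0.62936169]])}
{'time_s': 0.1, 'joint_pos': array([ 1.20094397e+00,  8.79232101e-02,  1.37212023e+00, -1.17701733e-05,
        1.68362978e+00, -1.03096018e-01]), 'joint_velocities': array([ 0.0006153 , -0.00158513, -0.00347031,  0.00030135, -0.00178931,
        0.0005673 ]), 'joint_torque': array([ 2.73603633e-03, -3.53012681e+01, -3.14218962e+01, -1.00679409e-05,
        7.89155136e-03,  8.15039897e-06]), 'position': array([0.14482132, 0.53011505, 0.2302245 ]), 'ee_rot': array([[-9.64630591e-01,  2.63604388e-01, -7.41175270e-04],
       [ 2.63605352e-01,  9.64628653e-01, -1.94411086e-03],
       [ 2.02482748e-04, -2.07072658e-03, -9.99997836e-01]]), 'contact_force': array([ 0.44851443, -0.01813618,  0.39914643]), 'ft_torque': array([ 0.0428832 ,  0.03929797, -0.02606042]), 'grip_force': 0.0, 'opening': 0.08542162553906683}
```

View pics/top0.png

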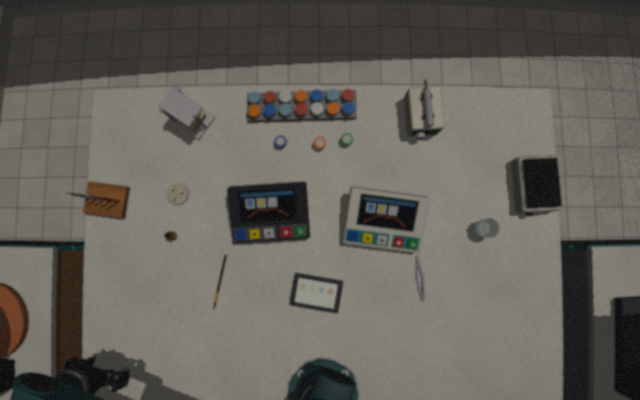

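View pics/scene0.png

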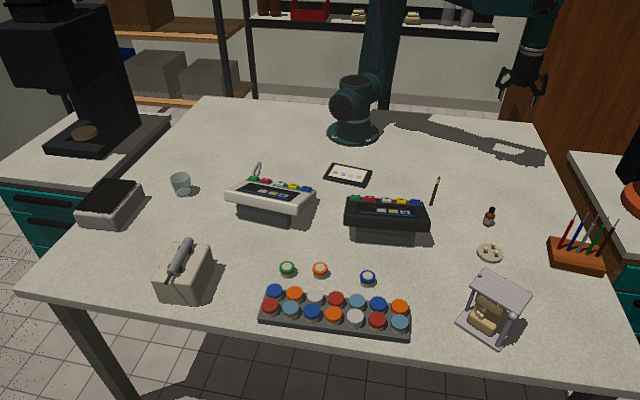

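The top view shows the white unit on the right, its keys around (352–414, 236–244). The dark unit is to its left. I'll fit the unit's pose from the key blobs in both views.

```bash
cat > h.py <<'E'
import numpy as np, cv2
from station import arm, optics
def proj(c,P,h=400):
    f=h/2/np.tan(np.radians(c["fov_y"])/2)
    p=(np.atleast_2d(P)-c["xyz"])@c["attitude"]; s=np.c_[p[:,0]/-p[:,2],p[:,1]/p[:,2]]
    s=s*(1+c["k1"]*(s**2).sum(1,keepdims=True)); return s*f+[c["cx"],c["cy"]]
KY=dict(blue=.088,yellow=.046,white=.004,red=-.046,green=-.088)
def unit(q,P):
    c,s=np.cos(q[2]),np.sin(q[2]); P=np.atleast_2d(P)
    return np.c_[q[0]+c*P[:,0]-s*P[:,1],q[1]+s*P[:,0]+c*P[:,1],P[:,2]]
def key(k): return [-.061,KY[k],.059]
def blobs(im,box):
    x0,y0,x1,y1=box; a=cv2.cvtColor(im[y0:y1,x0:x1],cv2.COLOR_RGB2HSV); out={}
    for k,(l,u) in dict(blue=(105,128),yellow=(20,34),green=(45,80),red=(0,8)).items():
        H=a[...,0]; m=(H>=l)&(H<=u)
        if k=="red": m|=H>=172
        m&=(a[...,1]>130)&(a[...,2]>50)
        n,L,st,ce=cv2.connectedComponentsWithStats(m.astype(np.uint8))
        for i in range(1,n):
            if st[i,4]>8: out.setdefault(k,[]).append((ce[i]+[x0,y0],st[i]))
    return out
E
python3 - <<'E'
from h import *
im={n:optics.read_camera(n) for n in("top","scene")}
B={"top":(338,225,430,256),"scene":(220,165,325,205)}
for n in im:
    for k,v in blobs(im[n],B[n]).items(): print(n,k,[(c.round(1).tolist(),s.tolist()) for c,s in v])
a=[cv2.resize(im[n][y0:y1,x0:x1],(760,280),interpolation=cv2.INTER_CUBIC) for n,(x0,y0,x1,y1) in {"top":(335,180,435,260),"scene":(220,155,325,235)}.items()]
cv2.imwrite("pics/crop.png",np.vstack(a)[:,:,::-1])
E
```

```text
top blue [([352.5, 236.0], [10, 7, 10, 9, 72])]
top yellow [([367.0, 237.6], [24, 8, 11, 10, 87])]
top green [([412.2, 242.9], [69, 14, 11, 10, 64])]
top red [([398.2, 241.7], [56, 13, 10, 9, 61])]
scene blue [([305.3, 188.5], [81, 21, 10, 6, 40])]
scene yellow [([293.0, 185.9], [68, 19, 11, 5, 45]), ([272.2, 192.9], [50, 27, 5, 3, 10])]
scene green [([252.6, 178.3], [28, 11, 11, 5, 30])]
scene red [([265.2, 180.5], [40, 13, 11, 6, 41])]
```

View pics/crop.png

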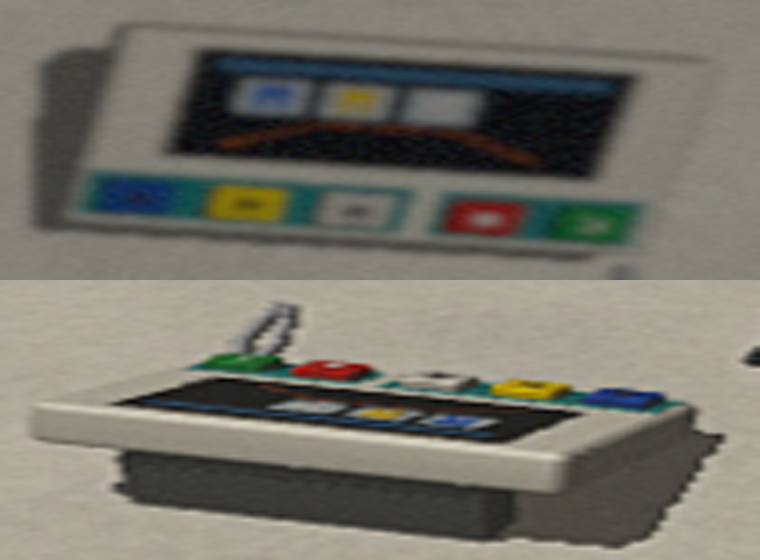

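The crop shows blue, yellow, white, red and green from left to right, with the tweezers just in front of the green key. Next is the pose fit.

Run:
```python
from h import *
from scipy.optimize import least_squares
M={"top":dict(blue=(352.5,236),yellow=(367,237.6),green=(412.2,242.9),red=(398.2,241.7)),
"scene":dict(blue=(305.3,188.5),yellow=(293,185.9),green=(252.6,178.3),red=(265.2,180.5))}
C={n:optics.get_calibration(n) for n in M}
def res(q,ns): return np.concatenate([(proj(C[n],unit(q,[key(k)]))-M[n][k]).ravel() for n in ns for k in M[n]])
for ns in(["top"],["scene"],["top","scene"]):
    r=least_squares(res,[.45,-.17,-.1],args=(ns,)); print(ns,r.x.round(4),res(r.x,ns).round(1).reshape(-1,2).tolist())
    for k in KY: print(k,unit(r.x,[key(k)]).round(4))
```

```text
['top'] [ 0.5213 -0.1828 -0.1211] [[-0.1, -0.0], [-0.2, 0.1], [0.3, 0.2], [0.0, -0.3]]
blue [[ 0.4713 -0.0881  0.059 ]]
yellow [[ 0.4663 -0.1298  0.059 ]]
white [[ 0.4612 -0.1715  0.059 ]]
red [[ 0.4551 -0.2211  0.059 ]]
green [[ 0.4501 -0.2628  0.059 ]]
['scene'] [ 0.5296 -0.183  -0.1285] [[0.4, -0.0], [-0.3, 0.1], [0.1, -0.1], [-0.2, 0.1]]
blue [[ 0.4803 -0.0879  0.059 ]]
yellow [[ 0.475  -0.1295  0.059 ]]
white [[ 0.4696 -0.1712  0.059 ]]
red [[ 0.4632 -0.2208  0.059 ]]
green [[ 0.4578 -0.2624  0.059 ]]
['top', 'scene'] [ 0.5233 -0.1834 -0.1231] [[0.1, -0.8], [-0.0, -0.7], [0.4, -0.4], [0.2, -1.0], [0.6, -1.3], [-0.0, -1.2], [0.5, -1.2], [0.1, -1.1]]
blue [[ 0.4736 -0.0886  0.059 ]]
yellow [[ 0.4684 -0.1302  0.059 ]]
white [[ 0.4633 -0.1719  0.059 ]]
red [[ 0.4571 -0.2215  0.059 ]]
green [[ 0.452  -0.2632  0.059 ]]
```

```bash
python3 -m pendant '[[[0.017,-0.037,0],0.009,0],[[0.017,-0.037,0],0.009,0],[[0.017,-0.037,0],0.009,0],[[0.017,-0.037,0],0.009,0],[[0.017,-0.037,0],0.009,0]]' 30
python3 -m pendant '[[[0.017,-0.037,0],0.009,0],[[0.017,-0.037,0],0.009,0],[[0.017,-0.037,0],0.009,0],[[0.017,-0.037,0],0.009,0],[[0.017,-0.037,0],0.009,0]]'
python3 -m pendant '[[[0.017,-0.037,0],0.009,0],[[0.017,-0.037,0],0.009,0],[[0.017,-0.037,0],0.009,0],[[0.017,-0.037,0],0.009,0],[[0.017,-0.037,0],0.009,0]]'
python3 -m pendant '[[[0.017,-0.037,0],0.009,0],[[0.017,-0.037,0],0,0],[[0.017,-0.037,0],0,0],[[0,0,0],0,0],[[0,0,0],0,0]]'
python3 - <<'E'
from h import *
o=arm.get_obs(); print(o["position"],o["ee_rot"],o["joint_pos"],o["contact_force"])
c=optics.get_calibration("wrist"); print(c)
im=optics.read_camera("wrist"); cv2.imwrite("pics/w1.png",im[:,:,::-1])
print(proj(c,o["position"]),[(k,proj(c,unit([.5233,-.1834,-.1231],[key(k)])).round(0)) for k in KY])
print({k:[(a.round(1).tolist(),s.tolist()) for a,s in v if s[4]>100] for k,v in blobs(im,(0,0,640,400)).items()})
E
```

```text
time_s: 0.62
position: [0.2301, 0.3438, 0.231]
ee_rot: [[-0.976, 0.218, 0.0], [0.218, 0.976, -0.0], [-0.0, -0.0, -1.0]]
contact_force: [0.3, -0.5, 0.6]
opening: 0.0256
grip_force: 0.0
time_s: 1.03
position: [0.3151, 0.1588, 0.2314]
ee_rot: [[-0.985, 0.175, 0.001], [0.175, 0.985, 0.0], [-0.001, 0.001, -1.0]]
contact_force: [0.9, 0.2, -0.3]
opening: 0.0004
grip_force: 0.0
time_s: 1.45
position: [0.4002, -0.0266, 0.2314]
ee_rot: [[-0.991, 0.132, 0.001], [0.132, 0.991, 0.0], [-0.001, 0.0, -1.0]]
contact_force: [1.5, -0.2, -0.4]
opening: -0.0001
grip_force: 0.0
time_s: 1.87
position: [0.451, -0.137, 0.2302]
ee_rot: [[-0.992, 0.126, -0.002], [0.126, 0.992, 0.001], [0.003, 0.001, -1.0]]
contact_force: [0.3, 0.8, -0.2]
opening: -0.0002
grip_force: 0.0
[ 0.45099616 -0.13699005  0.23024054] [[-0.99202083  0.12605197 -0.00235984]
 [ 0.12604896  0.99202306  0.00138428]
 [ 0.00251551  0.00107578 -0.99999626]] [-4.15484495e-01 -8.71126258e-02  1.54718812e+00  3.16030779e-04
  1.68423497e+00 -1.85985856e+00] [ 0.33058026  0.75248722 -0.23249253]
{'fov_y': 66.3155384027749, 'cx': 317.09405077652957, 'cy': 195.81138049326813, 'k1': -0.03009094157488393, 'xyz': array([ 0.37808943, -0.12794909,  0.37283969]), 'attitude': array([[ 0.12676151, -0.94847918, -0.29037694],
       [ 0.99193172,  0.12171729,  0.03544512],
       [ 0.00172493, -0.29252718,  0.95625565]])}
[[317.14786842 251.09871349]] [('blue', array([[365., 190.]])), ('yellow', array([[325., 190.]])), ('white', array([[286., 190.]])), ('red', array([[239., 191.]])), ('green', array([[200., 191.]]))]
{'blue': [([363.8, 189.1], [353, 177, 24, 24, 405])], 'yellow': [([624.6, 162.4], [609, 148, 31, 30, 699]), ([325.2, 188.0], [313, 176, 26, 25, 581]), ([617.1, 251.2], [610, 241, 15, 19, 165])], 'green': [([507.9, 187.3], [495, 173, 26, 26, 278])], 'red': [([542.9, 177.9], [527, 164, 33, 29, 630]), ([239.9, 187.5], [228, 175, 25, 25, 496])]}
```

View pics/w1.png

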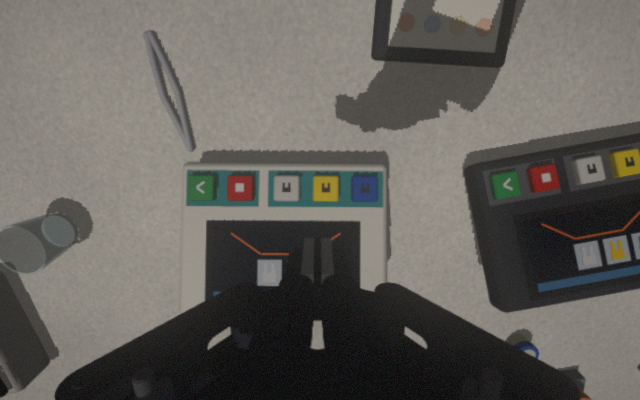

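The wrist view shows the white unit's keys at rows 187–189: green 201, red 240, white 286, yellow 325, blue 364. That is within 2 px of the prediction, so yellow's top is at about (0.466, -0.130, 0.059). The tool is vertical, so the far edge of the tips (about 11 mm ahead of the TCP) will touch first. I'll aim the TCP 8 mm short of the key's middle.

```bash
python3 -m pendant '[[[0.0035,0.004,-0.03],0,0],[[0.0035,0.004,-0.03],0,0],[[0,0,-0.04],0,0],[[0,0,-0.04],0,0],[[0,0,-0.015],0,0]]'
python3 -m pendant '[[[0,0,0],0,0],[[0,0,-0.003],0,0],[[0,0,0],0,0]]'
python3 - <<'E'
from h import *
c=optics.get_calibration("wrist"); im=optics.read_camera("wrist"); cv2.imwrite("pics/w2.png",im[100:350,120:520][:,:,::-1].repeat(2,0).repeat(2,1))
print([(k,proj(c,unit([.5213,-.1834,-.1231],[key(k)])).round(0)) for k in KY])
print({k:[(a.round(1).tolist(),s.tolist()) for a,s in v if s[4]>100] for k,v in blobs(im,(0,0,640,400)).items()})
E
```

```text
time_s: 2.33
position: [0.4539, -0.124, 0.0708]
ee_rot: [[-0.993, 0.12, -0.009], [0.12, 0.993, 0.004], [0.009, 0.003, -1.0]]
contact_force: [-0.8, 0.4, -0.2]
opening: -0.0005
grip_force: 0.0
time_s: 2.58
position: [0.459, -0.127, 0.0751]
ee_rot: [[-0.993, 0.121, 0.003], [0.121, 0.993, -0.001], [-0.003, -0.001, -1.0]]
contact_force: [-0.8, 0.7, 0.6]
opening: 0.0003
grip_force: 0.0
[('blue', array([[386., 250.]])), ('yellow', array([[313., 250.]])), ('white', array([[240., 250.]])), ('red', array([[154., 249.]])), ('green', array([[ 84., 249.]]))]
{'blue': [([382.3, 253.9], [361, 226, 48, 48, 1508])], 'yellow': [([311.9, 233.9], [290, 225, 48, 26, 770])], 'green': [([625.8, 243.9], [608, 220, 32, 48, 1137]), ([98.2, 250.5], [90, 231, 16, 38, 139])], 'red': [([156.6, 246.3], [133, 223, 48, 47, 1840])]}
```

View pics/w2.png

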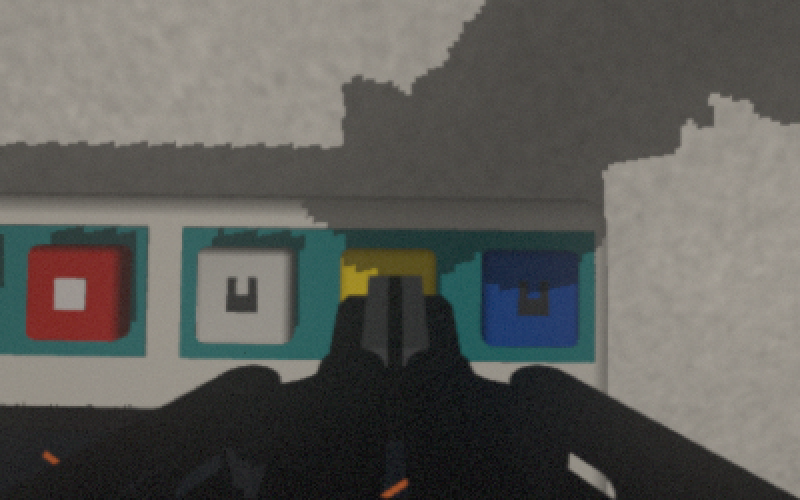

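The tips sit over the yellow key: the key's centre is at full-frame column ~314 and the tips at ~318, about 2 mm left. The neighbouring keys are well clear. I'll lower slowly and watch the force.

```bash
python3 -m pendant '[[[0,-0.002,-0.003],0,0],[[0,0,-0.003],0,0],[[0,0,0],0,0],[[0,0,0],0,0]]'
python3 -m pendant '[[[0,0,-0.002],0,0],[[0,0,-0.001],0,0],[[0,0,0],0,0],[[0,0,0],0,0]]'
```

```text
time_s: 2.97
position: [0.4581, -0.1296, 0.0676]
ee_rot: [[-0.992, 0.123, 0.0], [0.123, 0.992, -0.0], [-0.0, -0.0, -1.0]]
contact_force: [-1.1, 0.6, 0.1]
opening: 0.0003
grip_force: 0.0
time_s: 3.3
position: [0.4579, -0.1294, 0.0642]
ee_rot: [[-0.992, 0.123, -0.0], [0.123, 0.992, 0.0], [0.0, 0.0, -1.0]]
contact_force: [0.8, -0.7, -1.0]
opening: -0.0
grip_force: 0.0
```

```bash
python3 -m pendant '[[[0.0005,0,-0.0014],0,0],[[0.0005,0,-0.0014],0,0],[[0,0,0],0,0],[[0,0,0],0,0]]'
python3 -m pendant '[[[0.0005,0,-0.0014],0,0],[[0,0,0],0,0],[[0,0,0],0,0]]'
python3 -m pendant '[[[0.0005,0,-0.0014],0,0],[[0,0,0],0,0],[[0,0,0],0,0]]'
```

```text
time_s: 3.63
position: [0.4589, -0.1294, 0.0614]
ee_rot: [[-0.992, 0.122, -0.0], [0.122, 0.992, 0.0], [0.0, 0.0, -1.0]]
contact_force: [0.6, 0.6, -0.5]
opening: -0.0003
grip_force: 0.0
time_s: 3.88
position: [0.4595, -0.1294, 0.06]
ee_rot: [[-0.992, 0.123, -0.0], [0.123, 0.992, 0.0], [0.0, 0.0, -1.0]]
contact_force: [0.3, 0.2, 0.4]
opening: 0.0001
grip_force: 0.0
time_s: 4.13
position: [0.4601, -0.1295, 0.059]
ee_rot: [[-0.992, 0.122, 0.0], [0.122, 0.992, -0.0], [-0.0, -0.0, -1.0]]
contact_force: [-1.0, 0.0, 2.9]
opening: 0.0
grip_force: 1.0
```

Contact came at z ≈ 0.060, as predicted. Now I'll press on.

```bash
python3 -m pendant '[[[0.0005,0,-0.0014],0,0],[[0,0,0],0,0],[[0,0,0],0,0]]'
python3 -m pendant '[[[0.0005,0,-0.0014],0,0],[[0,0,0],0,0],[[0,0,0],0,0],[[0,0,0],0,0]]'
```

```text
time_s: 4.38
position: [0.4606, -0.1296, 0.0576]
ee_rot: [[-0.992, 0.123, 0.0], [0.123, 0.992, -0.0], [-0.0, -0.0, -1.0]]
contact_force: [-1.2, -1.0, 3.4]
opening: -0.0
grip_force: 1.7
time_s: 4.72
position: [0.4611, -0.1296, 0.0562]
ee_rot: [[-0.992, 0.122, 0.0], [0.122, 0.992, -0.0], [-0.0, -0.0, -1.0]]
contact_force: [-2.0, 0.1, 4.6]
opening: 0.0
grip_force: 2.4
```

```bash
python3 -m pendant '[[[0.0004,0,-0.001],0,0],[[0,0,0],0,0],[[0,0,0],0,0],[[0,0,0],0,0]]'
python3 - <<'E'
from h import *
im=optics.read_camera("wrist"); cv2.imwrite("pics/w3.png",im[150:350,120:520][:,:,::-1].repeat(2,0).repeat(2,1))
E
```

```text
time_s: 5.05
position: [0.4615, -0.1296, 0.0551]
ee_rot: [[-0.992, 0.122, 0.0], [0.122, 0.992, -0.0], [-0.0, -0.0, -1.0]]
contact_force: [-2.5, -0.8, 5.1]
opening: -0.0001
grip_force: 2.9
```

View pics/w3.png

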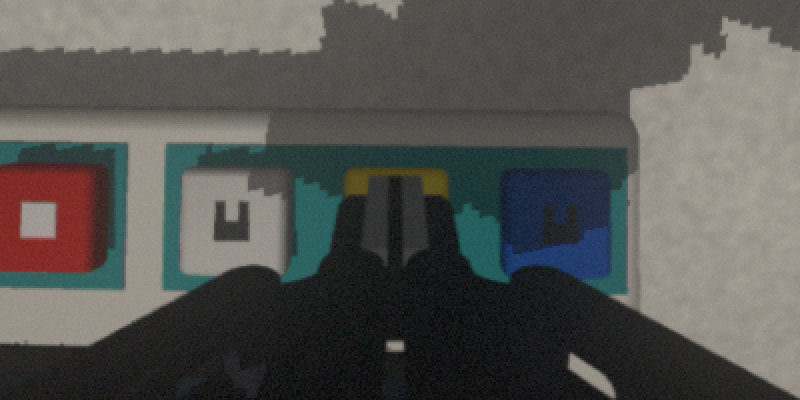

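The yellow key is down (about 5 mm, 5.7 N), with the tips centred on it at crop columns 345–448. I'll release along the key axis, rise, and travel to green.

```bash
python3 -m pendant '[[[-0.0012,0,0.0033],0,0],[[-0.0012,0,0.0033],0,0],[[-0.0012,0,0.0033],0,0],[[0,0,0.015],0,0],[[0,0,0.02],0,0]]'
python3 -m pendant '[[[-0.004,-0.033,0.005],0,0],[[-0.004,-0.033,0],0,0],[[-0.004,-0.033,0],0,0],[[-0.004,-0.034,0],0,0],[[0,0,0],0,0]]'
python3 -m pendant '[[[0,0,-0.01],0,0],[[0,0,-0.01],0,0],[[0,0,-0.005],0,0],[[0,0,0],0,0],[[0,0,0],0,0]]'
python3 - <<'E'
from h import *
o=arm.get_obs(); print(o["position"],o["joint_pos"])
c=optics.get_calibration("wrist"); im=optics.read_camera("wrist"); cv2.imwrite("pics/w4.png",im[100:350,120:520][:,:,::-1].repeat(2,0).repeat(2,1))
print([(k,proj(c,unit([.5213,-.1834,-.1231],[key(k)])).round(0)) for k in KY])
print({k:[(a.round(1).tolist(),s.tolist()) for a,s in v if s[4]>100] for k,v in blobs(im,(0,0,640,400)).items()})
E
```

```text
time_s: 5.52
position: [0.456, -0.1285, 0.0979]
ee_rot: [[-0.992, 0.122, -0.005], [0.122, 0.992, 0.003], [0.005, 0.002, -1.0]]
contact_force: [-0.9, -0.2, 0.2]
opening: 0.0001
grip_force: 0.0
time_s: 5.93
position: [0.441, -0.2675, 0.1047]
ee_rot: [[-0.992, 0.128, 0.0], [0.128, 0.992, -0.003], [-0.001, -0.003, -1.0]]
contact_force: [0.8, 0.6, 0.4]
opening: 0.0005
grip_force: 0.0
time_s: 6.35
position: [0.4415, -0.2609, 0.0787]
ee_rot: [[-0.993, 0.121, -0.002], [0.121, 0.993, 0.002], [0.002, 0.001, -1.0]]
contact_force: [-0.4, 0.5, -0.9]
opening: -0.0001
grip_force: 0.0
[ 0.44148046 -0.26092449  0.07869325] [-6.44566154e-01  8.90478524e-02  1.67822016e+00  2.87256195e-04
  1.37671875e+00 -2.09430157e+00]
[('blue', array([[606., 247.]])), ('yellow', array([[539., 248.]])), ('white', array([[471., 248.]])), ('red', array([[386., 249.]])), ('green', array([[315., 249.]]))]
{'blue': [([602.3, 248.1], [580, 226, 45, 44, 1553])], 'yellow': [([533.7, 246.5], [509, 224, 51, 46, 2099])], 'green': [], 'red': [([384.5, 246.4], [362, 223, 47, 46, 1761])]}
```

View pics/w4.png

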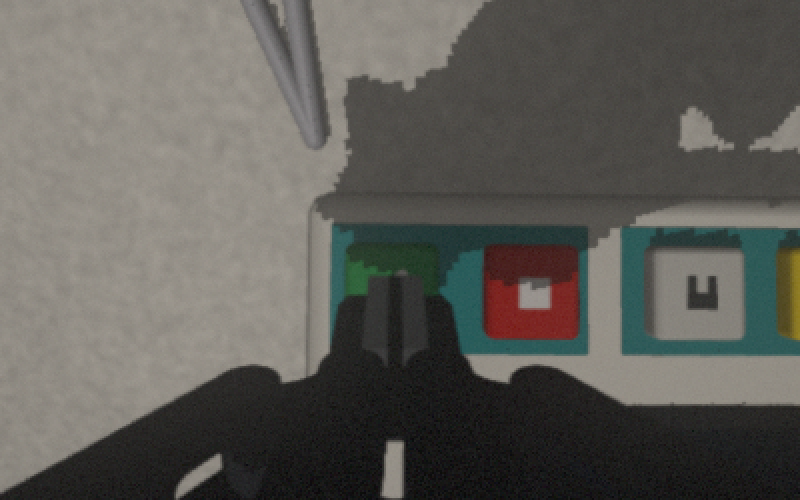

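The tips are over the green key (key centre at crop column ~392, tips at 396). The tweezers are clear and the unit has not shifted. I'll press it the same way.

```bash
python3 -m pendant '[[[0,-0.0005,-0.006],0,0],[[0,0,-0.006],0,0],[[0,0,-0.003],0,0],[[0,0,0],0,0],[[0,0,0],0,0]]'
python3 -m pendant '[[[0.0005,0,-0.0014],0,0],[[0.0005,0,-0.0014],0,0],[[0.0005,0,-0.0014],0,0],[[0,0,0],0,0],[[0,0,0],0,0]]'
python3 -m pendant '[[[0.0005,0,-0.0014],0,0],[[0,0,0],0,0],[[0,0,0],0,0]]'
```

```text
time_s: 6.82
position: [0.4416, -0.2628, 0.0644]
ee_rot: [[-0.992, 0.122, -0.001], [0.122, 0.992, 0.001], [0.001, 0.0, -1.0]]
contact_force: [0.1, 0.1, 0.0]
opening: -0.0001
grip_force: 0.0
time_s: 7.23
position: [0.4433, -0.263, 0.0606]
ee_rot: [[-0.992, 0.122, -0.0], [0.122, 0.992, 0.0], [0.0, 0.0, -1.0]]
contact_force: [0.2, 0.1, -0.0]
opening: -0.0
grip_force: 0.0
time_s: 7.48
position: [0.4438, -0.2631, 0.0596]
ee_rot: [[-0.992, 0.122, 0.0], [0.122, 0.992, -0.0], [-0.0, -0.0, -1.0]]
contact_force: [-0.9, 0.2, 1.5]
opening: 0.0003
grip_force: 1.1
```

```bash
python3 -m pendant '[[[0.0005,0,-0.0014],0,0],[[0,0,0],0,0],[[0.0005,0,-0.0014],0,0],[[0,0,0],0,0],[[0,0,0],0,0]]'
python3 -m pendant '[[[0.0005,0,-0.0014],0,0],[[0,0,0],0,0],[[0,0,0],0,0],[[0,0,0],0,0]]'
```

```text
time_s: 7.9
position: [0.4449, -0.2632, 0.0568]
ee_rot: [[-0.992, 0.122, 0.0], [0.122, 0.992, -0.0], [-0.0, -0.0, -1.0]]
contact_force: [-2.0, 0.4, 3.8]
opening: 0.0002
grip_force: 2.4
time_s: 8.23
position: [0.4453, -0.2633, 0.0554]
ee_rot: [[-0.992, 0.122, 0.0], [0.122, 0.992, -0.001], [-0.0, -0.001, -1.0]]
contact_force: [-3.4, 0.6, 6.0]
opening: 0.0002
grip_force: 3.0
```

The green key is down (about 5 mm, 6–7 N). I'll withdraw and verify.

```bash
python3 -m pendant '[[[-0.0012,0,0.0033],0,0],[[-0.0012,0,0.0033],0,0],[[-0.0012,0,0.0033],0,0],[[0,0,0.015],0,0],[[0,0,0.03],0,0]]'
python3 -m pendant '[[[0,0,0.035],0,0],[[0,0,0.035],0,0],[[0,0,0.035],0,0],[[0,0,0],0,0],[[0,0,0],0,0]]'
python3 -m pendant '[[[0,0,0],0,0],[[0,0,0],0,0],[[0,0,0],0,0],[[0,0,0],0,0],[[0,0,0],0,0]]'
python3 - <<'E'
from h import *
c=optics.get_calibration("wrist"); im=optics.read_camera("wrist"); cv2.imwrite("pics/w5.png",im[:,:,::-1])
print([(k,proj(c,unit([.5213,-.1834,-.1231],[key(k)])).round(0)) for k in KY])
print({k:[(a.round(1).tolist(),s.tolist()) for a,s in v if s[4]>100] for k,v in blobs(im,(0,0,640,400)).items()})
E
```

```text
time_s: 8.65
position: [0.439, -0.2607, 0.1057]
ee_rot: [[-0.992, 0.123, -0.008], [0.122, 0.992, 0.007], [0.009, 0.006, -1.0]]
contact_force: [-0.3, 0.5, -0.3]
opening: -0.0
grip_force: 0.0
time_s: 9.07
position: [0.4429, -0.2635, 0.2177]
ee_rot: [[-0.992, 0.122, 0.005], [0.122, 0.992, -0.003], [-0.005, -0.002, -1.0]]
contact_force: [-1.0, -0.3, -1.4]
opening: 0.0001
grip_force: 0.0
time_s: 9.48
position: [0.4413, -0.2626, 0.2137]
ee_rot: [[-0.992, 0.122, -0.002], [0.122, 0.992, 0.002], [0.002, 0.001, -1.0]]
contact_force: [-0.7, 0.5, -0.2]
opening: 0.0002
grip_force: 0.0
[('blue', array([[490., 187.]])), ('yellow', array([[449., 187.]])), ('white', array([[408., 187.]])), ('red', array([[359., 187.]])), ('green', array([[317., 187.]]))]
{'blue': [([488.4, 188.8], [477, 176, 25, 25, 431]), ([451.6, 278.1], [446, 267, 12, 19, 144])], 'yellow': [([447.6, 187.0], [434, 174, 28, 27, 684]), ([420.0, 277.3], [414, 267, 14, 19, 192])], 'green': [([628.5, 184.7], [617, 171, 23, 28, 388])], 'red': [([358.4, 186.2], [346, 173, 27, 27, 593])]}
```

View pics/w5.png

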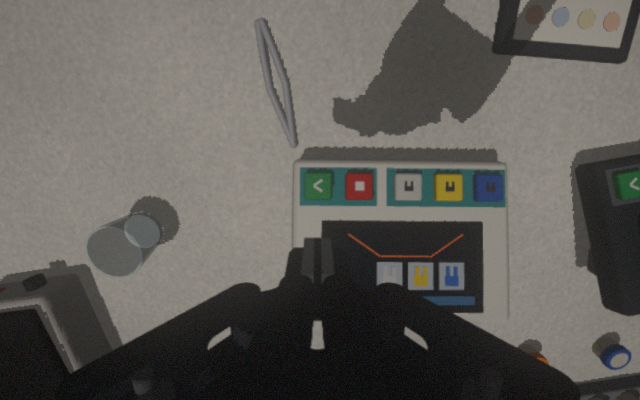

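All the keys are up (green at 317,187 and yellow at 448,187). The unit is where it was, and the tool is clear of it.

```bash
python3 -c "from station import job_done; print(job_done())"
```

```text
the job is handed in; nothing more can be done
None
```

I pressed the white unit's yellow key and then its green key, each about 5 mm down (6–7 N) and back up; the arm is clear, the final wrist-camera view shows the unit unshifted, and the job is handed in, with no verdict returned.

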